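Run the lids of the weekly pill organiser shut

ROBOT

A 6-joint arm with a two-finger parallel gripper is mounted at the origin on the work surface. World frame = base frame: x ahead of the robot, y to its left, z up, the work surface at z = 0. Lengths are in m, angles in rad, forces in N, time in s.
With the tool pointing down it reaches from about 0.35 to 0.975 m from the base axis. Payload 4.9 kg.
Tool frame: the origin (TCP) lies at the very end of the fingers, on their centre line; the grasp point (between the pads) lies 19 mm behind it; z points along the fingers, y is the line along which they close (so a half turn about z gives the same grasp; the last joint's range is limited). The gripper opens to 85 mm and grips with 20 to 120 N. Pads are 22 mm wide; open, the fingers measure 114 mm over their backs; the gripper's body (76 mm by 85 mm) begins 54 mm behind the grasp point. The pads swing forward as they close: fully open they stand 13 mm farther back than shut.
Start: joints at [1.222, 0.053, 1.613, -0, 1.476, -0.119], TCP at [0.142, 0.609, 0.231] pointing down, gripper open.
Joint ranges: [-3.01, 3.01], [-1.01, 2.22], [0.06, 2.58], [-1.02, 4.17], [0.09, 2.62], [-3.14, 3.14]. Speed limits (rad/s): [2.57, 2.57, 3.14, 3.14, 3.14, 3.14].

INTERFACE

Orientations are given as a rotation vector (axis times angle).
In Python, from station import get_obs, get_image, get_calibration, finish_job gives the robot as it stands.
- The arm moves only by the tool servo_tool, never from a script. Its argument "increments" is a list of rows, each a list of 5 numbers: the opening, from 0 (shut) to 1 (fully open), then the shift along the tool's x, y, z in mm, then the turn about the tool's z in degrees. In form: [[jaw, tx, ty, tz, spin], ...]. A call has 1 to 12 rows; each row shifts and turns the commanded pose from where the row before left it, along the tool's axes as they then stand; what a row does not reach is not made up. A row lasts 1/8 s, in which the tool goes at most 62.5 mm and 10.7 degrees, less where a joint would pass 70% of its speed; a pose out of reach is approached as far as the arm can. A call is refused whole if a number of a shift passes 62.5 or a number of a turn 10.7, either way. A call with a gripper value outside its range is refused whole. The fingers move at their own pace and stop on an object; "force" is the grip in N (left out, the last holds). Time passes only in rows, so rows that do not move let the fingers close. It gives the time, the measured TCP pose, the force, the opening and the grip force at its end, in the units of the state.
- get_obs(): the state, without advancing time (a new reading comes with each control period).
- get_image(name): name is "scene" or "top" or "wrist"; returns the picture (384x512x3 uint8, red, green, blue); there is no depth.
- get_calibration(name): a dict with "fx", "fy", "cx", "cy" (pixels), "dist_coeffs" ([k1, k2, p1, p2, k3] as OpenCV has them; the pictures are not rectified), "R" (3x3) and "t" (3): a world point X has camera coordinates R X + t; the wrist camera has in their place "mount" (4x4, takes a point from camera to tool coordinates, whose origin is the TCP and whose axes are the flange's). Camera axes: x right, y down, z forward; pixel columns grow to the right and rows downward; lengths in m; the calibration is good to about 2 mm. A picture is of the moment at which its call begins: read the wrist's pose just before it. get_calibration takes no time and is no camera call.
- finish_job(): hands the job in; it is judged then, once.
The state is a dict: "t": time; "q": joint angles; "dq": joint speeds; "effort": joint torques, N m; "tool_pos": TCP position; "tool_rot": TCP orientation; "contact_force": force on the tool from outside, world axes, zero at the start; "wrist_torque": the same for the moment, N m; "opening": finger opening in m; "grip_force": force on a finger pad.
Only numpy, scipy, OpenCV 4.12 (cv2) and the standard library are available. Lean on these libraries where they do the work, as an engineer would, in place of code of your own. Each camera call takes 0.05 s, during which the arm holds its last target. There are 200 camera calls.

TASK

The seven lids of the long white pill organiser on the reading-corner table stand open. Run the fingertips lightly along the row, beginning behind the first lid (every lid is hinged on the side of its box towards that end), so that the blue lids fold down ahead of the fingers one after another and all seven end fully shut. Do it gently and with the fingers alone, do not pick the organiser up or push it out of its place, and leave everything else on the table as it stands.

Things in the scene. Friction and masses are not known exactly. Their poses are not given: they have to be found in the camera images.
- organiser: Weekly pill organiser, loose on the table: white plastic strip of seven boxes, 254 mm long (its x), 44 mm wide, walls 26 mm high, 0.3 to 0.5 kg. Origin: centre of its underside, on the table. Its x axis runs along the row from the hinge end (row_start) to row_end; box pitch 36 mm. Shut, the lids make one flat top 29 mm above the table.
- row_start (a point): The middle of the row's hinge end, at the height of the shut lids' top (29 mm above the table), 126 mm from the organiser's centre on its -x side. Fingertips that pass 0 to 3 mm above this height fold the lids shut; lower, they catch on the lids and shove the organiser, which slides at about 2 N.
- row_end (a point): The middle of the row's other end, at the same height, 252 mm from row_start; the last lid's free edge reaches to 2 mm short of it.
- lid0 (a joint): Lid 1 of 7, counted from row_start: blue plate, 33 mm along the row, 42 wide, 3 thick. Angle in rad: 0 shut flat, 1.57 upright, more leans back towards row_start; stop 2.1. Hinge line across the row at the row_start side of its box, 1.5 mm from row_start. It stays where it is left (does not fall, no catch), moves with about 0.1 N at the free edge and folds down when pushed towards row_end.
- lid1 (a joint): Lid 2 of 7 counted from row_start: the same plate, angle and lightly stiff hinge as lid0; its hinge line is 37.5 mm from row_start along the row and 2.5 mm below the shut lids' top.
- lid2 (a joint): Lid 3 of 7 counted from row_start: the same plate, angle and lightly stiff hinge as lid0; its hinge line is 73.5 mm from row_start along the row and 2.5 mm below the shut lids' top.
- lid3 (a joint): Lid 4 of 7 counted from row_start: the same plate, angle and lightly stiff hinge as lid0; its hinge line is 109.5 mm from row_start along the row and 2.5 mm below the shut lids' top.
- lid4 (a joint): Lid 5 of 7 counted from row_start: the same plate, angle and lightly stiff hinge as lid0; its hinge line is 145.5 mm from row_start along the row and 2.5 mm below the shut lids' top.
- lid5 (a joint): Lid 6 of 7 counted from row_start: the same plate, angle and lightly stiff hinge as lid0; its hinge line is 181.5 mm from row_start along the row and 2.5 mm below the shut lids' top.
- lid6 (a joint): Lid 7 of 7 counted from row_start: the same plate, angle and lightly stiff hinge as lid0; its hinge line is 217.5 mm from row_start along the row and 2.5 mm below the shut lids' top.
- pill_bottle: Bystander: small amber jar with a white cap, 44 mm across, 85 mm high, standing beside the organiser. Origin: centre of its underside.
- carton: Bystander: white and green medicine carton lying flat beside the organiser, 110 (its x) x 55 x 22 mm. Origin: centre of its underside.
- drops: Bystander: white eye-drop bottle, 27 mm across, 62 mm high, standing beside the organiser. Origin: centre of its underside.
- succulent: Bystander: succulent in a white pot, 100 mm across, about 115 mm high. Origin: centre of its underside.
- tumbler: Bystander: drinking glass, 72 mm across, 100 mm high. Origin: centre of its underside.
- magazine: Bystander: magazine lying flat, 275 (its x) x 210 x 9 mm. Origin: centre of its underside.
- remote: Bystander: black remote control lying flat, 180 (its x) x 44 x 19 mm. Origin: centre of its underside.

How it is judged:
By the outcome, as a careful person would: the job done as asked, in the order asked, and still so for the second after the job is handed in, with the robot touching nothing.
It also fails if it takes over 38 s, if anything falls off the work surface, if the arm or the gripper's body presses on something with over 40 N, if the wrist force passes 120 N, or if a joint passes its speed limit or range.

## Working session

There is one attempt and no reset: what is moved stays moved. The work goes in short steps, Python scripts to look and compute and a tool call to move; the robot and the scene stay as the last step left them, time stands still between calls to the robot, and variables do not carry over. Pictures are saved under pics/ and viewed, at most 10 in all, crops included, and the job is handed in when it is done.

Besides the shell and the picture viewer there is one more tool, called after "Request:" by a JSON object that holds its "api" and its "payload", one argument or row to a line. servo_tool: Moves the arm, as the interface text tells. Its arguments: {"type":"object","properties":{"increments":{"type":"array"},"force":{"type":"number"}},"required":["increments"]}

```bash
mkdir -p pics; python3 - <<'E'
from station import *
import cv2
for n in("top","scene"):
    cv2.imwrite(f"pics/{n}0.png",cv2.resize(get_image(n)[:,:,::-1],(800,600),interpolation=cv2.INTER_CUBIC))
o=get_obs();print(o["t"],o["tool_pos"],o["tool_rot"],o["opening"],o["contact_force"])
c=get_calibration("top");print(c)
E
```

```text
0.1 [0.14217153 0.60802079 0.23017142] [-3.60087224e-01 -3.12046719e+00  2.87787343e-03] 0.08552218857696474 [ 0.10665212 -0.41701661 -0.5981319 ]
{'fx': 356.6274764609846, 'fy': 356.6274764609846, 'cx': 247.84232271260595, 'cy': 192.94544337115892, 'dist_coeffs': array([-0.00538982,  0.        ,  0.        ,  0.        ,  0.        ]), 'R': array([[-0.00583267, -0.99990761, -0.01227816],
       [-0.99058322,  0.00745696, -0.13670872],
       [ 0.13678765,  0.01136516, -0.9905352 ]]), 't': array([-0.03896543,  0.5287047 ,  1.22011211])}
```

View pics/top0.png

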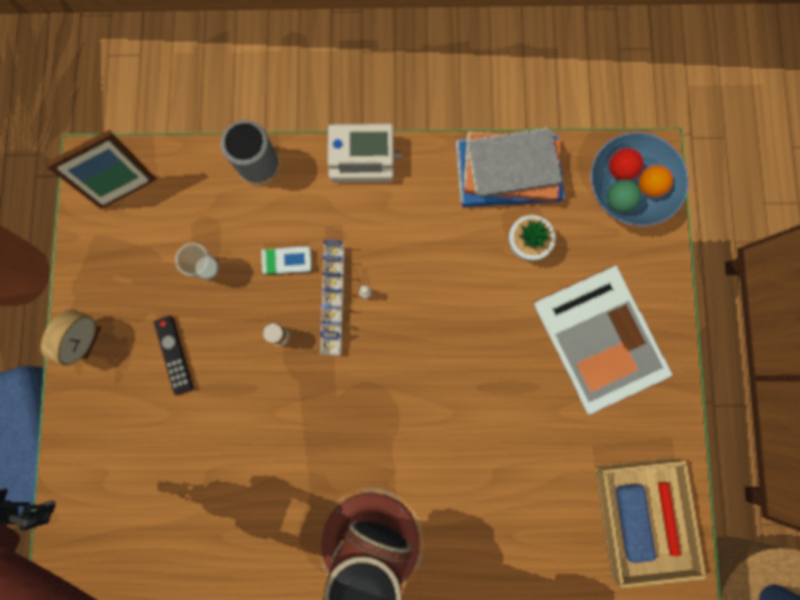

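View pics/scene0.png

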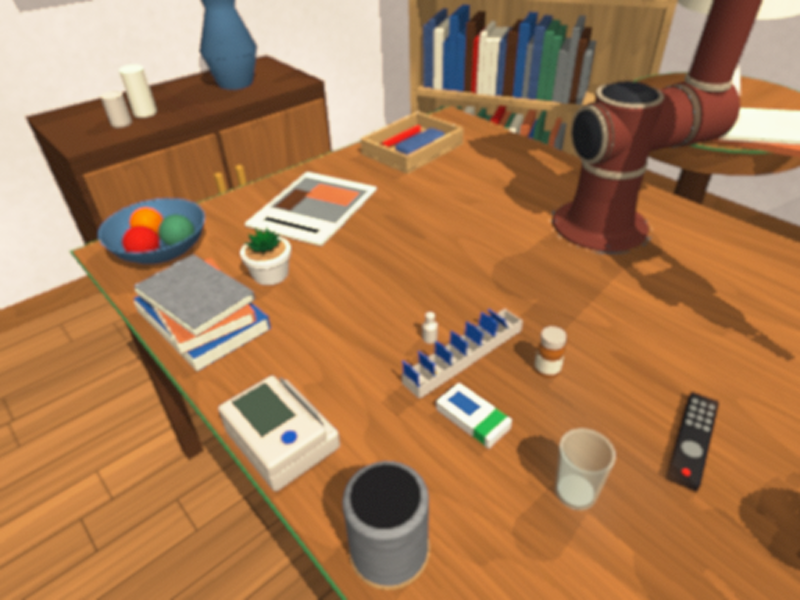

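The top view shows the organiser at about (332,240)–(331,355), with the carton on its left, the jar at (275,333) and the drops at (365,292). The scene view shows the blue lids standing. I'll enlarge both to find the hinge end.

```bash
cat > h.py <<'E'
from station import *
import cv2, numpy as np
from scipy.spatial.transform import Rotation as Ro
def cam(n,o=None):
    c=get_calibration(n)
    K=np.array([[c["fx"],0,c["cx"]],[0,c["fy"],c["cy"]],[0,0,1]])
    if n=="wrist":
        T=np.eye(4);T[:3,:3]=Ro.from_rotvec(o["tool_rot"]).as_matrix();T[:3,3]=o["tool_pos"]
        W=np.linalg.inv(T@np.array(c["mount"]));R,t=W[:3,:3],W[:3,3]
    else: R,t=np.array(c["R"]),np.array(c["t"])
    return K,np.array(c["dist_coeffs"]),R,t
def ray(C,uv,z):
    K,d,R,t=C
    p=cv2.undistortPoints(np.array(uv,float).reshape(-1,1,2),K,d)[:,0]
    r=np.c_[p,np.ones(len(p))]@R; o=-R.T@t
    return o+r*((z-o[2])/r[:,2])[:,None]
def proj(C,X):
    K,d,R,t=C
    return cv2.projectPoints(np.array(X,float).reshape(-1,1,3),cv2.Rodrigues(R)[0],t,K,d)[0][:,0]
E
python3 - <<'E'
from h import *
a=get_image("top")[140:240,150:250];b=get_image("scene")[190:260,245:345]
A=cv2.resize(a,(500,500),interpolation=cv2.INTER_CUBIC);B=cv2.resize(b,(500,350),interpolation=cv2.INTER_CUBIC)
im=np.zeros((600,800,3),np.uint8);im[:400,:400]=cv2.resize(a,(400,400),interpolation=cv2.INTER_CUBIC);im[:280,400:]=cv2.resize(b,(400,280),interpolation=cv2.INTER_CUBIC)
cv2.imwrite("pics/z.png",im[:400,:,::-1])
C=cam("top");s=.64
print(ray(C,np.array([[332,240],[331,355]])*s,.02).round(3)); print(get_calibration("wrist")["mount"])
print(ray(C,np.array([[365,294],[288,260],[280,340]])*s,.0).round(3))
E
```

```text
[[0.676 0.085 0.02 ]
 [0.41  0.085 0.02 ]]
[[ 1.60262991e-04 -9.58395281e-01 -2.85444318e-01  7.29349734e-02]
 [ 9.99999981e-01  1.22899885e-04  1.48807723e-04  2.72368883e-06]
 [-1.07535546e-04 -2.85444337e-01  9.58395283e-01 -1.41755723e-01]
 [ 0.00000000e+00  0.00000000e+00  0.00000000e+00  1.00000000e+00]]
[[0.551 0.01  0.   ]
 [0.634 0.191 0.   ]
 [0.446 0.206 0.   ]]
```

View pics/z.png

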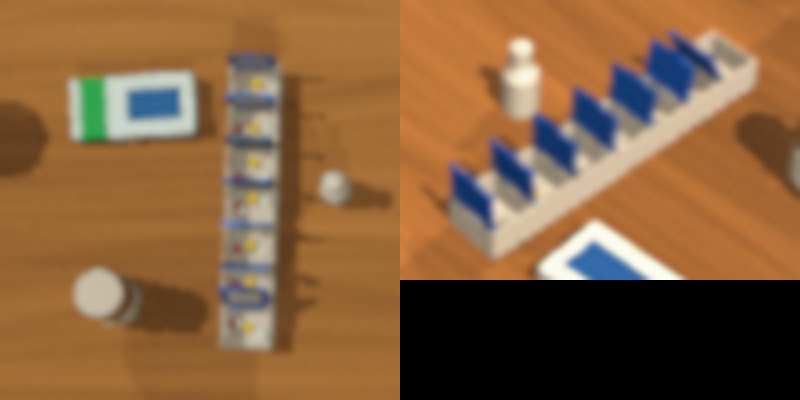

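The first lid stands at the far end (x ≈ 0.67), and the opposite end has an open box, so the row runs towards the robot. Next I move above it for a closer look.

Request:
{"api": "servo_tool", "payload": {
  "increments": [
    [0,-39,-35,-2,0],
    [0,-39,-35,-2,0],
    [0,-39,-35,-2,0],
    [0,-39,-35,-2,0],
    [0,-39,-35,-2,0],
    [0,-39,-35,-2,0],
    [0,-39,-35,-2,0],
    [0,-39,-35,-2,0],
    [0,-39,-35,-2,0],
    [0,-39,-35,-2,0],
    [0,-39,-35,-2,0],
    [0,-39,-35,-2,0]
  ]
}}

```text
t: 1.7
tool_pos: [0.5031, 0.0914, 0.2553]
tool_rot: [0.36, 3.121, 0.0]
contact_force: [0.3, 0.5, -0.1]
opening: 0.0005
grip_force: 0.0
```

Request:
{"api": "servo_tool", "payload": {
  "increments": [
    [0,0,0,0,-6.6],
    [0,0,0,0,-6.6],
    [0,0,0,0,0],
    [0,0,0,0,0],
    [0,0,0,0,0]
  ]
}}

```text
t: 2.33
tool_pos: [0.5023, 0.0932, 0.2553]
tool_rot: [0.0, -3.142, 0.0]
contact_force: [0.6, -0.8, 0.3]
opening: -0.0001
grip_force: 0.0
```

```bash
python3 - <<'E'
from h import *
import pickle
o=get_obs();im=get_image("wrist");pickle.dump((o,im),open("w.pkl","wb"))
cv2.imwrite("pics/w1.png",cv2.resize(im[:,:,::-1],(800,600),interpolation=cv2.INTER_CUBIC))
print(o["t"],o["tool_pos"],o["contact_force"]);print(Ro.from_rotvec(o["tool_rot"]).as_matrix().round(4))
E
```

```text
2.325 [0.50226296 0.09318104 0.25527233] [ 0.59743028 -0.84904511  0.27360213]
[[-1.e+00 -1.e-04 -0.e+00]
 [-1.e-04  1.e+00 -0.e+00]
 [ 0.e+00 -0.e+00 -1.e+00]]
```

View pics/w1.png

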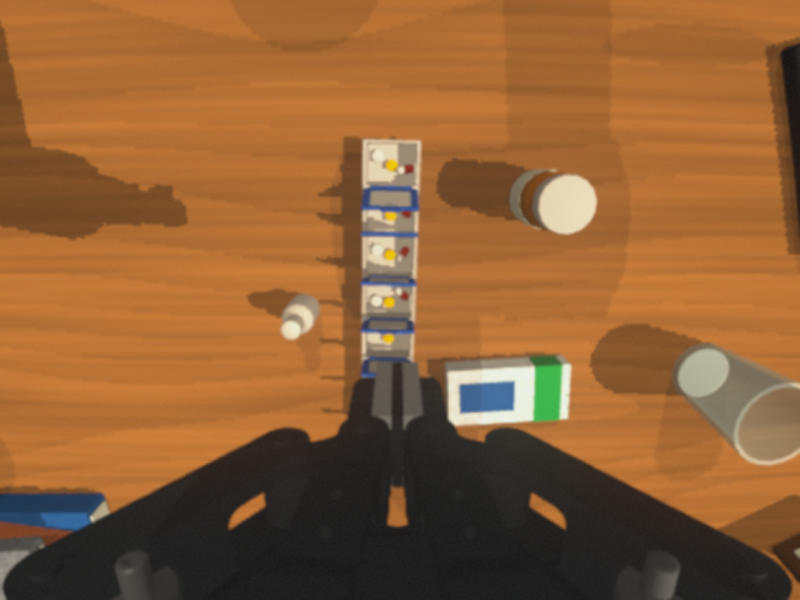

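The wrist view shows the row_end corners at (363,140) and (421,140). Lid 6's leaning plate is at about (390,198), and the fingers hide the first lid. Now I fit the strip's edges.

```bash
python3 - <<'E'
from h import *
import pickle
o,im=pickle.load(open("w.pkl","rb"));C=cam("wrist",o)
hsv=cv2.cvtColor(im,cv2.COLOR_RGB2HSV).astype(int)
h,s,v=hsv[...,0],hsv[...,1],hsv[...,2]
for r in (86,88,89,90,91,92,93): print(r,[(s[r,c],v[r,c]) for c in (240,250,260)])
L=[];R=[]
for r in range(94,215,3):
    m=(((s[r]<110)&(v[r]>110))|((h[r]>95)&(h[r]<135)&(s[r]>60)))
    i=np.where(m[222:285])[0]+222
    if len(i): L.append((i[0]-.5,r));R.append((i[-1]+.5,r))
def fit(P,z):
    X=ray(C,P,z); p=np.polyfit(X[:,0],X[:,1],1)
    for _ in range(3):
        e=abs(np.polyval(p,X[:,0])-X[:,1]); k=e<=max(np.median(e)*2.5,.0004); p=np.polyfit(X[k,0],X[k,1],1)
    return p,k.sum(),e.max()
print("L",fit(L,.026));print("R top",fit(R,.026));print("R bot",fit(R,0.));
for x in (.41,.55,.67): print(x,[np.polyval(fit(P,z)[0],x).round(4) for P,z in ((L,.026),(R,.026),(R,0))])
print(ray(C,[[363*.64,140*.64],[421*.64,140*.64]],.026))
E
```

```text
86 [(np.int64(179), np.int64(187)), (np.int64(180), np.int64(180)), (np.int64(180), np.int64(186))]
88 [(np.int64(143), np.int64(171)), (np.int64(147), np.int64(154)), (np.int64(172), np.int64(187))]
89 [(np.int64(89), np.int64(193)), (np.int64(102), np.int64(183)), (np.int64(129), np.int64(198))]
90 [(np.int64(71), np.int64(214)), (np.int64(77), np.int64(208)), (np.int64(85), np.int64(213))]
91 [(np.int64(65), np.int64(203)), (np.int64(68), np.int64(200)), (np.int64(69), np.int64(197))]
92 [(np.int64(63), np.int64(214)), (np.int64(64), np.int64(215)), (np.int64(65), np.int64(165))]
93 [(np.int64(58), np.int64(226)), (np.int64(58), np.int64(226)), (np.int64(63), np.int64(153))]
L (array([-0.02437792,  0.07605289]), np.int64(35), np.float64(0.04215390869251685))
R top (array([-0.02442036,  0.12187203]), np.int64(40), np.float64(0.0034918317483860623))
R bot (array([-0.02442036,  0.12313903]), np.int64(40), np.float64(0.0037365223074947856))
0.41 [np.float64(0.0661), np.float64(0.1119), np.float64(0.1131)]
0.55 [np.float64(0.0626), np.float64(0.1084), np.float64(0.1097)]
0.67 [np.float64(0.0597), np.float64(0.1055), np.float64(0.1068)]
[[0.41149048 0.06765174 0.026     ]
 [0.41149655 0.1117381  0.026     ]]
```

Request:
{"api": "servo_tool", "payload": {
  "increments": [
    [0,-41.4,-2.3,0,0],
    [0,-41.4,-2.3,0,0],
    [0,-41.4,-2.3,0,0],
    [0,-41.4,-2.3,0,0],
    [0,-41.4,-2.3,0,1.4],
    [0,0,0,40,0],
    [0,0,0,40,0],
    [0,0,0,40,0],
    [0,0,0,40,0],
    [0,0,0,30,0],
    [0,0,0,15,0],
    [0,0,0,0,0]
  ]
}}

```text
t: 3.88
tool_pos: [0.7087, 0.0817, 0.0491]
tool_rot: [-0.038, -3.139, 0.0]
contact_force: [0.3, -0.1, 0.1]
opening: 0.0001
grip_force: 0.0
```

```bash
python3 - <<'E'
from h import *
o=get_obs();print(o["t"],o["tool_pos"],o["contact_force"]);print(Ro.from_rotvec(o["tool_rot"]).as_matrix().round(4))
cv2.imwrite("pics/w2.png",cv2.resize(get_image("wrist")[:,:,::-1],(800,600),interpolation=cv2.INTER_CUBIC))
E
```

```text
3.875 [0.7086729  0.08169076 0.04912643] [ 0.29550299 -0.10002442  0.07621006]
[[-9.997e-01  2.390e-02 -2.200e-03]
 [ 2.390e-02  9.997e-01 -0.000e+00]
 [ 2.200e-03 -1.000e-04 -1.000e+00]]
```

View pics/w2.png

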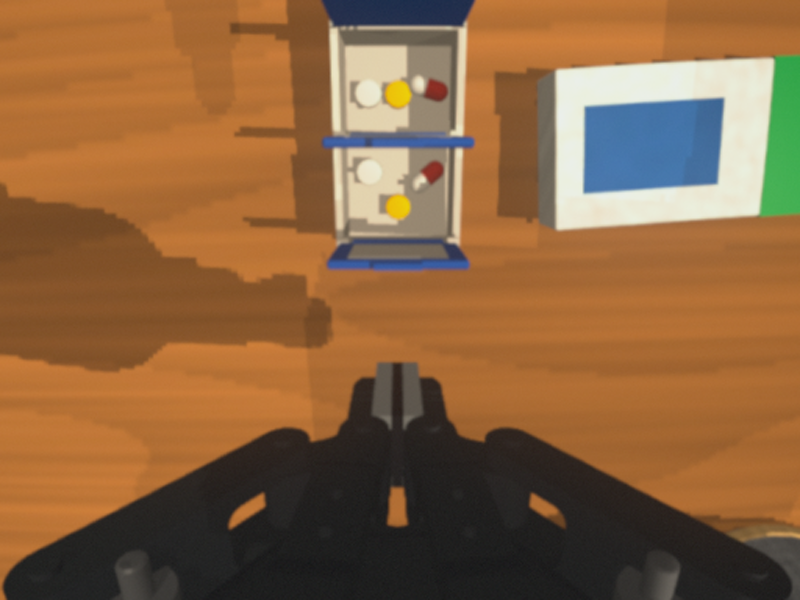

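Fingertips and row are both centred at column ~398 and aligned. Lid 1 leans slightly back at row ~255. Now I lower to height and settle.

Request:
{"api": "servo_tool", "payload": {
  "increments": [
    [0,0,0,10,0],
    [0,0,0,8,0],
    [0,0,0,0,0],
    [0,0,0,0,0],
    [0,0,0,0,0]
  ]
}}

```text
t: 4.55
tool_pos: [0.7097, 0.0816, 0.0327]
tool_rot: [0.037, 3.141, 0.0]
contact_force: [0.5, 0.0, -0.1]
opening: 0.0001
grip_force: 0.0
```

```bash
python3 - <<'E'
from h import *
o=get_obs();print(o["t"],o["tool_pos"],o["contact_force"]);print(Ro.from_rotvec(o["tool_rot"]).as_matrix().round(4))
C=cam("wrist",o)
im=get_image("wrist")
g=cv2.cvtColor(im,cv2.COLOR_RGB2HSV)
print(o["q"])
E
```

```text
4.55 [0.70967496 0.08159551 0.03272392] [ 0.51893604  0.04322279 -0.09951636]
[[-9.997e-01  2.390e-02  7.000e-04]
 [ 2.390e-02  9.997e-01 -0.000e+00]
 [-7.000e-04  0.000e+00 -1.000e+00]]
[ 1.04205861e-02  4.31267145e-01  1.51583379e+00 -1.54403660e-05
  1.19382717e+00 -1.53649248e+00]
```

Request:
{"api": "servo_tool", "payload": {
  "increments": [
    [0,5,0,2.2,0],
    [0,5,0,0,0],
    [0,5,0,0,0],
    [0,5,0,0,0],
    [0,5,0,0,0],
    [0,5,0,0,0],
    [0,5,0,0,0],
    [0,5,0,0,0]
  ]
}}

```text
t: 5.6
tool_pos: [0.6694, 0.0825, 0.0303]
tool_rot: [0.038, 3.141, 0.0]
contact_force: [0.4, -0.3, -0.1]
opening: -0.0002
grip_force: 0.3
```

Request:
{"api": "servo_tool", "payload": {
  "increments": [
    [0,5,0,0,0],
    [0,5,0,0,0],
    [0,5,0,0,0],
    [0,5,0,0,0]
  ]
}}

```text
t: 6.1
tool_pos: [0.649, 0.0831, 0.03]
tool_rot: [-0.037, -3.141, 0.0]
contact_force: [-0.1, 0.0, -0.3]
opening: -0.0003
grip_force: 0.0
```

Request:
{"api": "servo_tool", "payload": {
  "increments": [
    [0,5,0,-0.2,0],
    [0,5,0,0,0],
    [0,5,0,0,0],
    [0,5,0,0,0],
    [0,5,0,0,0],
    [0,5,0,0,0]
  ]
}}

```text
t: 6.85
tool_pos: [0.6189, 0.0838, 0.0302]
tool_rot: [-0.037, -3.141, 0.0]
contact_force: [0.0, 0.4, 0.3]
opening: 0.0001
grip_force: 0.0
```

```bash
python3 - <<'E'
from h import *
o=get_obs();print(o["t"],o["tool_pos"],o["contact_force"])
w=get_image("wrist");s=get_image("scene")[190:260,245:345]
im=np.zeros((384,800,3),np.uint8);im[:300,:400]=cv2.resize(w,(400,300),interpolation=cv2.INTER_AREA);im[:280,400:]=cv2.resize(s,(400,280),interpolation=cv2.INTER_CUBIC)
cv2.imwrite("pics/w3.png",im[:300,:,::-1])
E
```

```text
6.85 [0.61893304 0.08377461 0.03021102] [0.03221975 0.40389168 0.25538156]
```

View pics/w3.png

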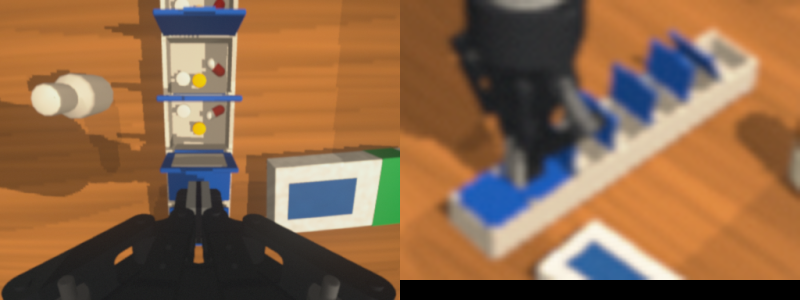

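Lids 1 and 2 are shut and the organiser hasn't moved, so I continue the same way.

Request:
{"api": "servo_tool", "payload": {
  "increments": [
    [0,5,0,0,0],
    [0,5,0,0,0],
    [0,5,0,0,0],
    [0,5,0,0,0],
    [0,5,0,0,0],
    [0,5,0,0,0],
    [0,5,0,0,0],
    [0,5,0,0,0],
    [0,5,0,0,0],
    [0,5,0,0,0],
    [0,5,0,0,0],
    [0,5,0,0,0]
  ]
}}

```text
t: 8.45
tool_pos: [0.5593, 0.0852, 0.0305]
tool_rot: [0.038, 3.141, 0.0]
contact_force: [0.6, -0.4, -0.5]
opening: 0.0001
grip_force: 0.1
```

Request:
{"api": "servo_tool", "payload": {
  "increments": [
    [0,5,0,0,0],
    [0,5,0,0,0],
    [0,5,0,0,0],
    [0,5,0,0,0],
    [0,5,0,0,0],
    [0,5,0,0,0],
    [0,5,0,0,0],
    [0,5,0,0,0],
    [0,5,0,0,0],
    [0,5,0,0,0]
  ]
}}

```text
t: 9.7
tool_pos: [0.509, 0.0864, 0.0302]
tool_rot: [-0.037, -3.141, 0.0]
contact_force: [0.4, 0.5, 0.5]
opening: -0.0001
grip_force: 0.0
```

```bash
python3 - <<'E'
from h import *
o=get_obs();print(o["t"],o["tool_pos"],o["contact_force"])
w=get_image("wrist");s=get_image("scene")[190:260,245:345]
im=np.zeros((384,800,3),np.uint8);im[:300,:400]=cv2.resize(w,(400,300),interpolation=cv2.INTER_AREA);im[:280,400:]=cv2.resize(s,(400,280),interpolation=cv2.INTER_CUBIC)
cv2.imwrite("pics/w4.png",im[:300,:,::-1])
E
```

```text
9.7 [0.50897758 0.08640354 0.03020301] [0.35422452 0.47741167 0.47804421]
```

View pics/w4.png

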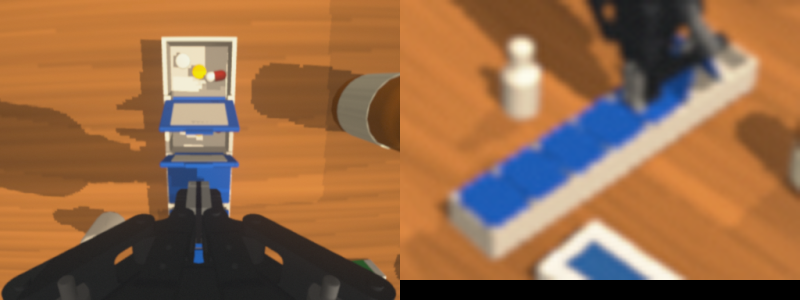

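The first five lids are shut and the organiser is still in place. Lid 7 leans well back, so I go a little slower here.

Request:
{"api": "servo_tool", "payload": {
  "increments": [
    [0,4,0,0,0],
    [0,4,0,0,0],
    [0,4,0,0,0],
    [0,4,0,0,0],
    [0,4,0,0,0],
    [0,4,0,0,0],
    [0,4,0,0,0],
    [0,4,0,0,0],
    [0,4,0,0,0]
  ]
}}

```text
t: 10.92
tool_pos: [0.4728, 0.0872, 0.03]
tool_rot: [-0.037, -3.141, 0.0]
contact_force: [-0.6, 0.0, 0.5]
opening: 0.0001
grip_force: 0.0
```

```bash
python3 - <<'E'
from h import *
o=get_obs();print(o["t"],o["tool_pos"],o["contact_force"])
w=get_image("wrist");s=get_image("scene")[190:260,245:345]
im=np.zeros((384,800,3),np.uint8);im[:300,:400]=cv2.resize(w,(400,300),interpolation=cv2.INTER_AREA);im[:280,400:]=cv2.resize(s,(400,280),interpolation=cv2.INTER_CUBIC)
cv2.imwrite("pics/w5.png",im[:300,:,::-1])
E
```

```text
10.925 [0.47281428 0.08723112 0.03001984] [-0.61002829  0.0075998   0.4780636 ]
```

View pics/w5.png

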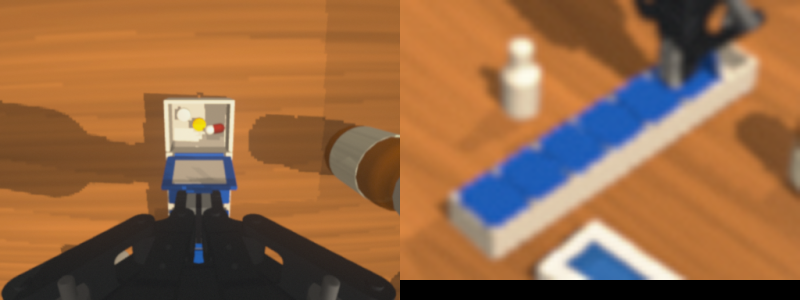

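Lid 6 is nearly down and the fingers are about to meet lid 7's free edge. I continue past row_end.

Request:
{"api": "servo_tool", "payload": {
  "increments": [
    [0,4,0,0,0],
    [0,4,0,0,0],
    [0,4,0,0,0],
    [0,4,0,0,0],
    [0,4,0,0,0],
    [0,4,0,0,0],
    [0,4,0,0,0],
    [0,4,0,0,0],
    [0,4,0,0,0],
    [0,4,0,0,0]
  ]
}}

```text
t: 12.28
tool_pos: [0.4331, 0.0882, 0.0303]
tool_rot: [-0.037, -3.141, 0.0]
contact_force: [0.4, -0.1, 0.3]
opening: -0.0
grip_force: 0.0
```

Request:
{"api": "servo_tool", "payload": {
  "increments": [
    [0,4,0,0,0],
    [0,4,0,0,0],
    [0,4,0,0,0],
    [0,4,0,0,0],
    [0,4,0,0,0],
    [0,4,0,0,0],
    [0,4,0,0,0],
    [0,4,0,0,0],
    [0,4,0,0,0]
  ]
}}

```text
t: 13.4
tool_pos: [0.3972, 0.0891, 0.0303]
tool_rot: [0.038, 3.141, 0.0]
contact_force: [0.7, 0.2, -0.3]
opening: -0.0
grip_force: 0.0
```

Request:
{"api": "servo_tool", "payload": {
  "increments": [
    [0,0,0,-20,0],
    [0,0,0,-40,0],
    [0,0,0,-40,0],
    [0,0,0,-40,0],
    [0,-40,0,-20,0],
    [0,-40,0,0,0],
    [0,0,0,0,0],
    [0,0,0,0,0]
  ]
}}

```text
t: 14.4
tool_pos: [0.4766, 0.0872, 0.1896]
tool_rot: [-0.037, -3.14, 0.0]
contact_force: [-0.9, -0.2, 0.2]
opening: -0.0002
grip_force: 0.0
```

```bash
python3 - <<'E'
from h import *
o=get_obs();print(o["t"],o["tool_pos"],o["contact_force"])
w=get_image("wrist");s=get_image("scene")[190:260,245:345]
im=np.zeros((300,800,3),np.uint8);im[:,:400]=cv2.resize(w,(400,300),interpolation=cv2.INTER_AREA);im[:280,400:]=cv2.resize(s,(400,280),interpolation=cv2.INTER_CUBIC)
cv2.imwrite("pics/w6.png",im[:,:,::-1])
E
```

```text
14.4 [0.47658026 0.08717491 0.18960049] [-0.87416008 -0.20404844  0.20595004]
```

View pics/w6.png

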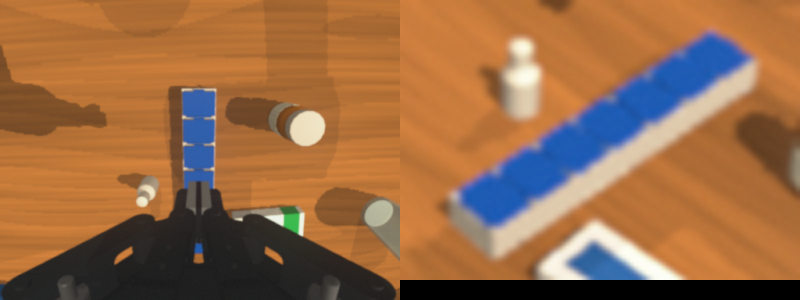

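The wrist and scene views show all seven lids flat, the organiser where it was, and the bystanders untouched. The hand is clear, so I hand the job in.

```bash
python3 -c "from station import *;print(finish_job())"
```

```text
the job is handed in; nothing more can be done
None
```

The job is handed in at about 14.4 s of the 38 s allowed: all seven lids were folded down in order with one light pass of the shut fingers, and in the last pictures all seven look flat, with the organiser and the objects in view still in place.

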